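# Find the full tin of screws and put it with the job's tools

## Robot

A 6-joint arm with a two-finger parallel gripper is mounted at the origin on a cart in front of the work surface, level with it; the furniture and walls round the work are solid. World frame = base frame: x ahead of the robot, y to its left, z up, the work surface at z = 0. Lengths are in mm, angles in rad, forces in N, time in s.
With the tool pointing down it reaches from about 250 to 850 mm from the base axis. Payload 12.5 kg.
Tool frame: the origin (TCP) lies midway between the tips of the shut fingers; the grasp point (between the pads) lies 19 mm behind it (manip.tcp_to_grasp is the distance from the TCP to the grasp point, in mm); x points along the fingers, z is the direction in which the jaws open and shut, and the axes are right-handed (so a half turn about x gives the same grasp; the last joint's range is limited). The gripper opens to 93 mm and grips with 3 to 60 N. Pads are 15 mm wide; open, the fingers measure 128 mm over their backs; the gripper's body (75 mm by 188 mm) begins 65 mm behind the grasp point.
Start: joints at [-1.214, 0.351, 1.652, -0, 1.139, -0.085], TCP at [235.178, -497.167, 218.633] pointing down, gripper open.
Joint ranges: [-2.75, 2.75], [-0.79, 2.1], [0.01, 2.65], [-1.57, 4.71], [0.07, 3.14], [-2.87, 2.87]. Speed limits (rad/s): [2.22, 2.22, 2.79, 3.14, 3.14, 3.14].

## Interface

Orientations are given as a rotation vector (axis times angle).
In Python, from bench import read_state, read_camera, camera_model, workorder, manip gives the robot as it stands.
- The arm moves only by the shell command python3 -m pendant 'ROWS' [FORCE]. ROWS is JSON, a list of rows, each an object of numbers: "tx", "ty", "tz": the shift along the tool's x, y, z in mm; "spin": the turn about the tool's x in rad; "jaw": the finger opening in mm, from 0 to 93. In form: [{"tx": .., "ty": .., "tz": .., "spin": .., "jaw": ..}, ...]. A call has 1 to 8 rows; each row is the pose to reach, as a shift and turn from the pose commanded when the call began, along the tool's axes at that moment; what a row does not reach only later rows make up. A row lasts 1/8 s, in which the tool goes at most 62.5 mm and 10.7 degrees, less where a joint would pass 70% of its speed; a pose out of reach is approached as far as the arm can. A call with a gripper value outside its range is refused whole. The fingers move at their own pace and stop on an object; FORCE is the grip in N (left out, the last holds). Time passes only in rows, so rows that repeat a pose let the fingers close. It gives the time, the measured TCP pose, the force and the opening at its end, in the units of the state.
- read_state(): the state, without advancing time (a new reading comes with each control period).
- read_camera(name): name is "side" or "top" or "wrist"; returns (picture, depth): 480x640x3 uint8, red, green, blue; 480x640 float32, mm along the optical axis (not along the pixel's ray), 0 where there is no reading.
- camera_model(name): a dict with "fovy" (degrees; the focal length in pixels is half the picture's height over the tangent of half this angle, whatever the lens; pixels are square), "cx", "cy" (the principal point, pixels), "k1" (the pictures are not rectified: a ray, as slopes to the right and down, at radius r is drawn at 1 + k1 r^2 times it, then the intrinsics apply), "R" (3x3) and "t" (3): a world point X has camera coordinates R X + t; the wrist camera has in their place "tool_from_camera" (4x4, takes a point from camera to tool coordinates, whose origin is the TCP and whose axes are the tool frame's). Camera axes: x right, y down, z forward; pixel columns grow to the right and rows downward; lengths in mm; the calibration is good to about 2 mm. A picture is of the moment at which its call begins: read the wrist's pose just before it. camera_model takes no time and is no camera call.
- workorder.finish_job(): hands the job in, once; it reports no verdict.
The state is a dict: "time_s": time; "joint_positions": joint angles; "joint_vel": joint speeds; "joint_torque": joint torques, N m; "ee_pos": TCP position; "ee_rot": TCP orientation; "wrist_force": force on the tool from outside, world axes, zero at the start; "wrist_torque": the same for the moment, N m; "finger_gap": finger opening in mm.
Only numpy, scipy, OpenCV 4.12 (cv2) and the standard library are available. Lean on these libraries where they do the work, as an engineer would, in place of code of your own. Each camera call takes 0.05 s, during which the arm holds its last target. There are 200 camera calls.

## Task

Two identical closed metal tins stand side by side on the table: one is nearly full of screws, the other nearly empty. Lift the left tin at least 5 cm and hold it a moment to feel its weight, set it back down on the table, then do the same with the right tin. Stand the heavier tin upright and wholly on the plywood board with the tools, and leave the lighter one upright on the table, off the board; set the tins down, do not drop or tip them.

Things in the scene. Friction and masses are not known exactly. Their poses are not given: they have to be found in the camera images.
- tin_left: closed round tin of plain metal with a pressed lid, 52 mm in diameter, 70 mm high, the left one of the two as the robot sees them (its y is always the larger). Outwardly the same as the right tin; weighs either 0.18 to 0.21 kg or 0.58 to 0.76 kg, never both alike. Lid fixed shut, contents cannot be seen. Origin: centre of its underside, z up along its axis; stands on the table (z = 0) at the start
- tin_right: closed round tin of plain metal with a pressed lid, 52 mm in diameter, 70 mm high, the right one of the two as the robot sees them (its y is always the smaller). Outwardly the same as the left tin; weighs either 0.18 to 0.21 kg or 0.58 to 0.76 kg, never both alike. Lid fixed shut, contents cannot be seen. Origin: centre of its underside, z up along its axis; stands on the table (z = 0) at the start
- job_board: plywood board lying flat to the right of the tins, fixed, 270 mm along its x, 360 mm along its y, 12 mm thick. Origin: centre of its underside, z up; its x points to the robot's right and its y away from the robot, within 10 degrees. A screwdriver and pliers (at most 31 mm high) lie along its right half, at x = 0.005 to 0.135; the left half (x = -0.135 to 0) is free
Things that resemble listed ones, but are neither listed nor needed, are in the scene too. What is shaped like the tin_right but blue or red is not meant.

How it is judged (in metres and radians):
On the way, in this order (a step that is already met when the one before it is completed fails the run):
1. the left tin is lifted clear of the table (3 cm or more) while the right one stands (height (world z) of tin_left above 0.03 m and height (world z) of tin_right below 0.01 m and angle between tin_right's own z axis and vertical below 0.15 rad), for 0.3 s.
2. the left tin stands on the table again, let go, the right one still standing (height (world z) of tin_left below 0.006 m and angle between tin_left's own z axis and vertical below 0.1 rad and contact force between the fingers and tin_left below 0.2 N and height (world z) of tin_right below 0.01 m), for 0.1 s.
3. the right tin is lifted clear of the table (3 cm or more) while the left one stands on the table (height (world z) of tin_right above 0.03 m and height (world z) of tin_left below 0.01 m and angle between tin_left's own z axis and vertical below 0.15 rad), for 0.3 s.
At the end, for the whole second after the job is handed in: the heavier tin (over 4 N on the board) stands on the board, centre within 112 mm of the board's centre along its x and 157 mm along its y; the lighter one stands on the table, not touching the board; both upright within 6 degrees, underside within 6 mm of its surface, at rest, let go (((contact force between tin_left and job_board above 4 N and x of tin_left in the frame of job_board between -0.112 and 0.112 m and y of tin_left in the frame of job_board between -0.157 and 0.157 m and z of tin_left in the frame of job_board below 0.017 m and height (world z) of tin_right between -0.006 and 0.006 m and contact force between tin_right and job_board below 0.3 N and angle between each of tin_left, tin_right's own z axis and vertical below 0.1 rad and linear speed of each of tin_left, tin_right below 0.02 m/s and contact force between the fingers and tin_left below 0.2 N and contact force between the fingers and tin_right below 0.2 N) or (contact force between tin_right and job_board above 4 N and x of tin_right in the frame of job_board between -0.112 and 0.112 m and y of tin_right in the frame of job_board between -0.157 and 0.157 m and z of tin_right in the frame of job_board below 0.017 m and height (world z) of tin_left between -0.006 and 0.006 m and contact force between tin_left and job_board below 0.3 N and angle between each of tin_right, tin_left's own z axis and vertical below 0.1 rad and linear speed of each of tin_right, tin_left below 0.02 m/s and contact force between the fingers and tin_right below 0.2 N and contact force between the fingers and tin_left below 0.2 N))).
It fails at once if the left tin is tipped by more than 35 degrees (angle between tin_left's own z axis and vertical above 0.61 rad).
It fails at once if the left tin is dropped or thrown (faster than 0.5 m/s with no finger on it) (linear speed of tin_left above 0.5 m/s and contact force between the fingers and tin_left below 0.2 N).
It fails at once if the right tin is tipped by more than 35 degrees (angle between tin_right's own z axis and vertical above 0.61 rad).
It fails at once if the right tin is dropped or thrown (faster than 0.5 m/s with no finger on it) (linear speed of tin_right above 0.5 m/s and contact force between the fingers and tin_right below 0.2 N).
It also fails if it takes over 58 s, if anything falls off the work surface, if the arm or the gripper's body presses on something with over 40 N, if the wrist force passes 120 N, or if a joint passes its speed limit or range.

## Working session

There is one attempt and no reset: what is moved stays moved. The work goes in short steps, Python scripts to look and compute and a shell command to move; the robot and the scene stay as the last step left them, time stands still between calls to the robot, and variables do not carry over. Pictures are saved under pics/ and viewed, about 8 in all and at most 12, crops included, and the job is handed in when it is done.

```bash
mkdir -p pics; ls; cat > h.py <<'E'
import numpy as np, cv2
from bench import read_state, read_camera, camera_model, workorder, manip
from scipy.spatial.transform import Rotation as R
def rays(m,uv):
    f=240/np.tan(np.radians(m["fovy"])/2)
    K=np.array([[f,0,m["cx"]],[0,f,m["cy"]],[0,0,1.]])
    d=np.asarray(uv,float).reshape(-1,2); d=(d-[m["cx"],m["cy"]])/f
    u=d.copy()
    for _ in range(30): u=d/(1+m["k1"]*(u**2).sum(1,keepdims=True))
    return np.c_[u,np.ones(len(u))]
def pose(m,s=None):
    "world_from_camera R,t"
    if "R" in m:
        Rm=np.array(m["R"]);return Rm.T,-Rm.T@np.array(m["t"])
    T=np.array(m["tool_from_camera"]);Rt=R.from_rotvec(s["ee_rot"]).as_matrix()
    return Rt@T[:3,:3],Rt@T[:3,3]+np.array(s["ee_pos"])
def plane(m,uv,z,s=None):
    A,t=pose(m,s);d=rays(m,uv)@A.T
    return t+d*((z-t[2])/d[:,2])[:,None]
def deproj(m,uv,depth,s=None):
    A,t=pose(m,s);return t+(rays(m,uv)*np.asarray(depth).reshape(-1,1))@A.T
E
python3 - <<'E'
from h import *
s=read_state();print({k:np.round(v,3).tolist() for k,v in s.items()}, manip.tcp_to_grasp)
print(R.from_rotvec(s["ee_rot"]).as_matrix().round(3))
for n in("top","side"):
    p,d=read_camera(n);cv2.imwrite(f"pics/{n}0.png",p[:,:,::-1]);np.savez(f"pics/{n}0.npz",d=d)
    m=camera_model(n);print(n,pose(m)[1].round(),m["fovy"])
E
```

```text
pics
{'time_s': 0.0, 'joint_positions': [-1.214, 0.351, 1.652, 0.0, 1.139, -0.085], 'joint_vel': [-0.0, -0.0, 0.0, -0.0, -0.0, -0.001], 'joint_torque': [-0.001, -49.732, -28.526, 0.07, 0.026, -0.0], 'ee_pos': [235.079, -496.875, 218.114], 'ee_rot': [0.879, 1.387, -0.877], 'wrist_force': [0.313, -0.439, -0.38], 'wrist_torque': [-0.021, 0.053, -0.042], 'finger_gap': 92.858} 18.8
[[-0.     0.904  0.428]
 [ 0.001  0.428 -0.904]
 [-1.     0.    -0.001]]
top [ 341. -213.  921.] 51.15730954895245
side [544. 427. 609.] 44.16167926865166
```

View pics/top0.png

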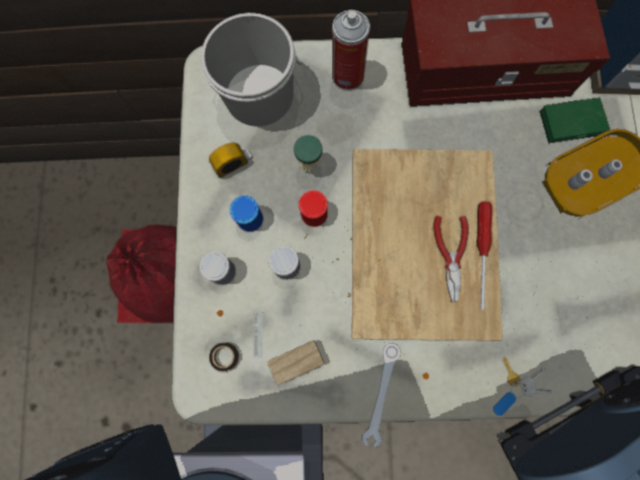

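View pics/side0.png

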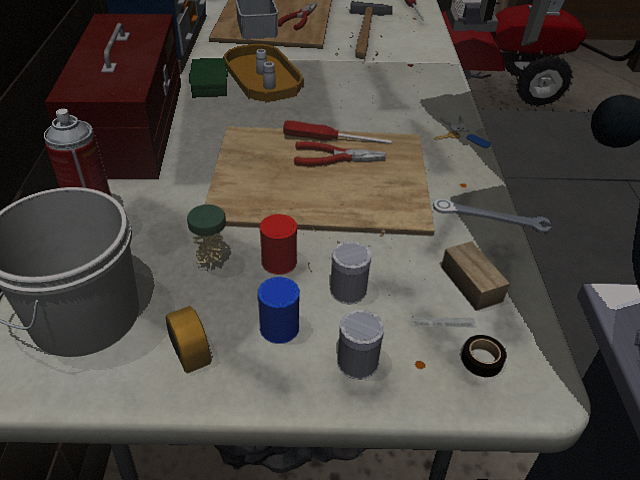

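The top view shows two plain metal tins at (215,266), the left one, and (286,262), the right one. Lookalikes are blue (245,211), red (313,208) and a green-lidded jar (308,150), all rejected by colour. The board's free half runs from about column 352 to 425. The side view agrees, with the metal tins at (361,345) and (351,272).

```bash
python3 - <<'E'
from h import *
for n,cs in(("top",[(215,266),(286,262),(245,211),(313,208)]),("side",[(361,325),(351,257)])):
    d=np.load(f"pics/{n}0.npz")["d"];m=camera_model(n)
    for c in cs:
        g=np.stack(np.meshgrid(np.arange(c[0]-30,c[0]+31),np.arange(c[1]-30,c[1]+31)),-1).reshape(-1,2)
        P=deproj(m,g,d[g[:,1],g[:,0]]); c0=plane(m,c,70)[0]
        k=(abs(P[:,2]-70)<7)&(np.linalg.norm(P[:,:2]-c0[:2],axis=1)<36); Q=P[k]
        print(n,c,k.sum(),c0.round(1),"bbox centre",((Q.min(0)+Q.max(0))/2).round(1),np.ptp(Q,0).round(1),Q.mean(0).round(1))
m=camera_model("top")
print(plane(m,[(352,150),(494,150),(501,341),(352,338)],12).round())
p=cv2.imread("pics/top0.png")[180:320,180:350];cv2.imwrite("pics/c1.png",cv2.resize(p,None,fx=4,fy=4,interpolation=2))
E
```

```text
top (215, 266) 679 [475.3 -16.2  70. ] bbox centre [476.4 -14.3  69.5] [51.2 49.8 12.1] [476.1 -14.7  70.3]
top (286, 262) 700 [ 479.4 -139.5   70. ] bbox centre [ 483.9 -134.    69.6] [50.8 51.8 12.6] [ 483.4 -134.3   70.5]
top (245, 211) 665 [572.2 -67.7  70. ] bbox centre [576.8 -64.3  68.9] [51.6 51.7 11.2] [575.8 -64.9  70.3]
top (313, 208) 672 [ 574.4 -187.8   70. ] bbox centre [ 582.7 -187.1   69. ] [51.1 51.2 11.5] [ 582.1 -187.2   70.2]
side (361, 325) 1320 [478.4 -13.4  70. ] bbox centre [478.  -12.3  67.9] [51.6 52.4  9.7] [478.2  -9.7  69.1]
side (351, 257) 942 [ 485.5 -126.6   70. ] bbox centre [ 485.  -132.6   67.9] [50.6 53.1  9.7] [ 485.4 -129.5   69. ]
[[ 704. -263.   12.]
 [ 697. -537.   12.]
 [ 336. -517.   12.]
 [ 349. -251.   12.]]
```

View pics/c1.png

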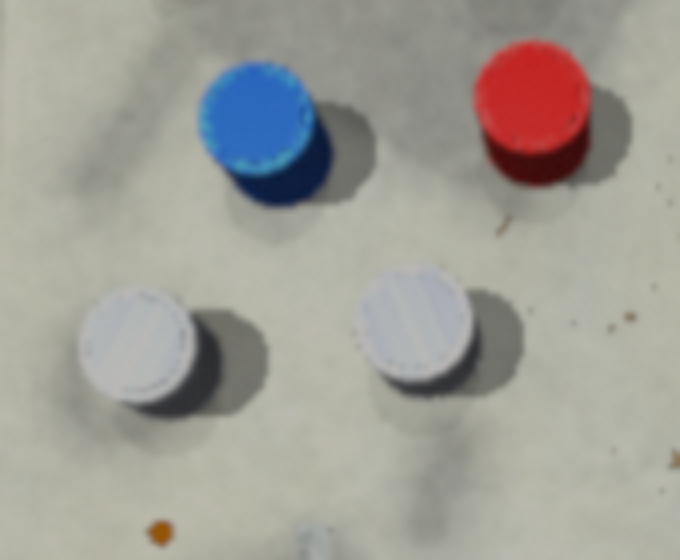

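Both cameras agree to within 3 mm: left tin at about (477,-13), right tin at about (484,-133), and lids near z=70 with a 51 mm diameter. The crop confirms both choices are plain metal. Next I compute the tool-axis shifts.

```bash
cat >> h.py <<'E'
def go(x,y,z):
    s=read_state();A=R.from_rotvec(s["ee_rot"]).as_matrix()
    d=A.T@(np.array([x,y,z])-s["ee_pos"]);print("t",s["time_s"],"pos",np.round(s["ee_pos"],1),"F",np.round(s["wrist_force"],2),"gap",round(s["finger_gap"],1),"-> tx,ty,tz",d.round(1))
E
python3 -c "
from h import *
go(477,-13,160)"
```

```text
t 0.1 pos [ 235.1 -496.9  218.2] F [-0.05  0.28  0.1 ] gap 92.9 -> tx,ty,tz [  58.5  425.6 -334. ]
```

```bash
python3 -m pendant '[{"ty":40,"tz":-31,"jaw":93},{"ty":85,"tz":-67,"jaw":93},{"ty":130,"tz":-102,"jaw":93},{"ty":175,"tz":-137,"jaw":93},{"ty":220,"tz":-173,"jaw":93},{"ty":265,"tz":-208,"jaw":93},{"ty":310,"tz":-243,"jaw":93},{"ty":340,"tz":-267,"jaw":93}]' 25
python3 -c "
from h import *
go(477,-13,160)"
```

```text
t 0.1 pos [ 235.1 -496.9  218.2] F [-0.05  0.28  0.1 ] gap 92.9 -> tx,ty,tz [  58.5  425.6 -334. ]invalid input
```

```bash
python3 -m pendant '[{"tx":0,"ty":40,"tz":-31,"spin":0,"jaw":92},{"tx":0,"ty":85,"tz":-67,"spin":0,"jaw":92},{"tx":0,"ty":130,"tz":-102,"spin":0,"jaw":92},{"tx":0,"ty":175,"tz":-137,"spin":0,"jaw":92},{"tx":0,"ty":220,"tz":-173,"spin":0,"jaw":92},{"tx":0,"ty":265,"tz":-208,"spin":0,"jaw":92},{"tx":0,"ty":310,"tz":-243,"spin":0,"jaw":92},{"tx":0,"ty":340,"tz":-267,"spin":0,"jaw":92}]' 25
python3 -c "
from h import *
go(477,-13,160)"
```

```text
time_s: 1.1
ee_pos: [428.9, -108.3, 218.6]
ee_rot: [0.877, 1.387, -0.877]
wrist_force: [0.1, -0.3, -0.1]
finger_gap: 92.1
t 1.1 pos [ 428.9 -108.3  218.6] F [ 0.13 -0.26 -0.12] gap 92.1 -> tx,ty,tz [ 58.6  84.3 -65.5]
```

```bash
python3 -m pendant '[{"tx":0,"ty":40,"tz":-32,"spin":0,"jaw":92},{"tx":15,"ty":70,"tz":-55,"spin":0,"jaw":92},{"tx":20,"ty":84,"tz":-65,"spin":0,"jaw":92},{"tx":20,"ty":84,"tz":-65,"spin":0,"jaw":92},{"tx":20,"ty":84,"tz":-65,"spin":0,"jaw":92}]'
cat > w.py <<'E'
from h import *
import sys
s=read_state();p,d=read_camera("wrist");m=camera_model("wrist")
g=np.stack(np.meshgrid(np.arange(0,640,2),np.arange(0,480,2)),-1).reshape(-1,2)
dd=d[g[:,1],g[:,0]];P=deproj(m,g,dd,s)
c=np.array([float(a) for a in sys.argv[1:4]])  # expected centre, top z
for r in(60,42,36):
    k=(dd>0)&(abs(P[:,2]-c[2])<6)&(np.linalg.norm(P[:,:2]-c[:2],axis=1)<r);Q=P[k]
    if k.sum()<20: print("few");break
    c=np.r_[(Q.min(0)+Q.max(0))[:2]/2,c[2]]
print(k.sum(),c.round(1),"ext",np.ptp(Q,0).round(1),"mean",Q.mean(0).round(1))
cv2.imwrite(sys.argv[4],p[:,:,::-1])
go(c[0],c[1],s["ee_pos"][2])
E
python3 w.py 477 -13 70 pics/w1.png
```

```text
time_s: 1.72
ee_pos: [476.3, -16.7, 198.9]
ee_rot: [0.878, 1.386, -0.879]
wrist_force: [1.1, -0.8, 0.0]
finger_gap: 92.0
676 [476.5 -13.   70. ] ext [51.1 50.8  9.5] mean [477.1 -12.7  71.4]
t 1.775 pos [476.3 -16.8 199. ] F [-0.41  0.03 -0.12] gap 92.1 -> tx,ty,tz [ 0.1  1.8 -3.3]
```

View pics/w1.png

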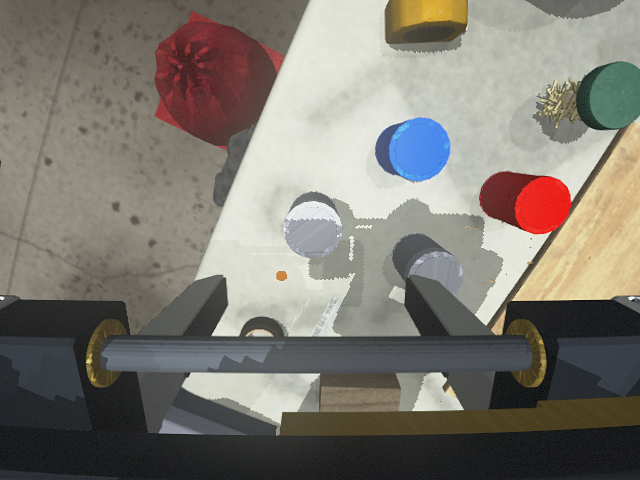

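The wrist view puts the left tin's lid at (313,229), laterally between the fingers, with the right tin at (435,265). Its measured centre, (477,-13), matches the earlier fix. Descending.

```bash
python3 -m pendant '[{"tx":20,"ty":2,"tz":-3,"spin":0,"jaw":92},{"tx":60,"ty":2,"tz":-3,"spin":0,"jaw":92},{"tx":100,"ty":2,"tz":-3,"spin":0,"jaw":92},{"tx":135,"ty":2,"tz":-3,"spin":0,"jaw":92},{"tx":160,"ty":2,"tz":-3,"spin":0,"jaw":92},{"tx":172,"ty":2,"tz":-3,"spin":0,"jaw":92},{"tx":174,"ty":2,"tz":-3,"spin":0,"jaw":92},{"tx":174,"ty":2,"tz":-3,"spin":0,"jaw":92}]' 30
python3 -m pendant '[{"tx":0,"ty":0,"tz":0,"spin":0,"jaw":70},{"tx":0,"ty":0,"tz":0,"spin":0,"jaw":56},{"tx":0,"ty":0,"tz":0,"spin":0,"jaw":46},{"tx":0,"ty":0,"tz":0,"spin":0,"jaw":40},{"tx":0,"ty":0,"tz":0,"spin":0,"jaw":40},{"tx":0,"ty":0,"tz":0,"spin":0,"jaw":40}]' 30
python3 -c "
from h import *
go(477,-13,24)"
```

```text
time_s: 2.78
ee_pos: [477.5, -12.5, 25.4]
ee_rot: [0.878, 1.385, -0.878]
wrist_force: [0.2, -0.3, -1.1]
finger_gap: 92.0
time_s: 3.52
ee_pos: [477.1, -12.2, 24.7]
ee_rot: [0.878, 1.386, -0.878]
wrist_force: [0.8, 0.4, 1.1]
finger_gap: 50.5
t 3.525 pos [477.1 -12.2  24.7] F [0.84 0.39 1.07] gap 50.5 -> tx,ty,tz [ 0.7 -0.4  0.7]
```

```bash
python3 -m pendant '[{"tx":0,"ty":0,"tz":0,"spin":0,"jaw":40},{"tx":-10,"ty":0,"tz":0,"spin":0,"jaw":40},{"tx":-30,"ty":0,"tz":0,"spin":0,"jaw":40},{"tx":-50,"ty":0,"tz":0,"spin":0,"jaw":40},{"tx":-66,"ty":0,"tz":0,"spin":0,"jaw":40},{"tx":-75,"ty":0,"tz":0,"spin":0,"jaw":40},{"tx":-75,"ty":0,"tz":0,"spin":0,"jaw":40},{"tx":-75,"ty":0,"tz":0,"spin":0,"jaw":40}]' 40
for i in 1 2 3 4; do python3 -m pendant '[{"tx":0,"ty":0,"tz":0,"spin":0,"jaw":40},{"tx":0,"ty":0,"tz":0,"spin":0,"jaw":40}]' | grep -E "force|gap"; done
python3 - <<'E'
from h import *
go(477,-13,24)
p,d=read_camera("side");cv2.imwrite("pics/s1.png",cv2.resize(p[200:400,230:480,::-1],None,fx=2,fy=2))
print(read_state()["wrist_force"])
E
```

```text
time_s: 4.53
ee_pos: [476.7, -12.1, 99.1]
ee_rot: [0.878, 1.387, -0.878]
wrist_force: [-0.2, -0.4, -2.6]
finger_gap: 50.3
wrist_force: [-0.2, 0.5, -2.0]
finger_gap: 50.4
wrist_force: [-0.3, 0.2, -2.2]
finger_gap: 50.3
wrist_force: [-0.1, 0.9, -2.2]
finger_gap: 50.2
wrist_force: [1.7, 0.7, -2.4]
finger_gap: 50.3
t 5.525 pos [477.1 -12.2  99.7] F [ 1.67  0.7  -2.36] gap 50.3 -> tx,ty,tz [75.7 -0.4  0.7]
[ 0.38646863 -0.62189828 -1.8794385 ]
```

View pics/s1.png

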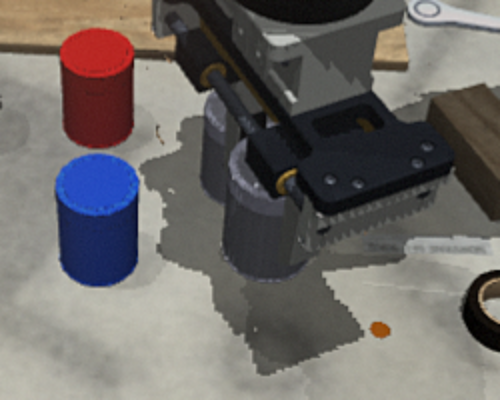

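The left tin hangs upright, clear of the table, and reads about 2.1 N (0.2 kg), so it is probably the light one. Setting it back.

```bash
python3 -m pendant '[{"tx":12,"ty":0,"tz":0,"spin":0,"jaw":40},{"tx":30,"ty":0,"tz":0,"spin":0,"jaw":40},{"tx":48,"ty":0,"tz":0,"spin":0,"jaw":40},{"tx":60,"ty":0,"tz":0,"spin":0,"jaw":40},{"tx":67,"ty":0,"tz":0,"spin":0,"jaw":40},{"tx":71,"ty":0,"tz":0,"spin":0,"jaw":40},{"tx":74,"ty":0,"tz":0,"spin":0,"jaw":40},{"tx":75,"ty":0,"tz":0,"spin":0,"jaw":40}]'
python3 -m pendant '[{"tx":0,"ty":0,"tz":0,"spin":0,"jaw":40},{"tx":0,"ty":0,"tz":0,"spin":0,"jaw":40}]'
python3 -m pendant '[{"tx":0,"ty":0,"tz":0,"spin":0,"jaw":54},{"tx":0,"ty":0,"tz":0,"spin":0,"jaw":60},{"tx":0,"ty":0,"tz":0,"spin":0,"jaw":75},{"tx":0,"ty":0,"tz":0,"spin":0,"jaw":92},{"tx":0,"ty":0,"tz":0,"spin":0,"jaw":92},{"tx":0,"ty":0,"tz":0,"spin":0,"jaw":92}]'
python3 -c "
from h import *
go(484,-133,180)"
```

```text
time_s: 6.58
ee_pos: [477.2, -12.2, 24.7]
ee_rot: [0.878, 1.386, -0.878]
wrist_force: [-0.4, -0.3, -2.5]
finger_gap: 50.6
time_s: 6.82
ee_pos: [477.2, -12.2, 24.8]
ee_rot: [0.878, 1.386, -0.878]
wrist_force: [-0.1, -0.3, -1.9]
finger_gap: 50.5
time_s: 7.58
ee_pos: [477.0, -12.2, 24.6]
ee_rot: [0.878, 1.386, -0.878]
wrist_force: [0.2, 0.8, 0.0]
finger_gap: 91.2
t 7.575 pos [477.  -12.2  24.6] F [0.22 0.76 0.05] gap 91.2 -> tx,ty,tz [-155.4  -45.4  112.2]
```

```bash
python3 -m pendant '[{"tx":-25,"ty":0,"tz":0,"spin":0,"jaw":92},{"tx":-70,"ty":0,"tz":0,"spin":0,"jaw":92},{"tx":-120,"ty":0,"tz":0,"spin":0,"jaw":92},{"tx":-155,"ty":-10,"tz":20,"spin":0,"jaw":92},{"tx":-170,"ty":-25,"tz":60,"spin":0,"jaw":92},{"tx":-175,"ty":-40,"tz":98,"spin":0,"jaw":92},{"tx":-175,"ty":-45,"tz":112,"spin":0,"jaw":92},{"tx":-175,"ty":-45,"tz":112,"spin":0,"jaw":92}]'
python3 -m pendant '[{"tx":0,"ty":0,"tz":0,"spin":0,"jaw":92}]' >/dev/null
python3 w.py 484 -133 70 pics/w2.png; python3 w.py 477 -13 70 pics/w3.png
```

```text
time_s: 8.57
ee_pos: [484.0, -132.7, 199.2]
ee_rot: [0.879, 1.387, -0.879]
wrist_force: [0.1, -0.5, -0.6]
finger_gap: 92.1
668 [ 483.5 -133.4   70. ] ext [51.2 50.2  9.6] mean [ 484.4 -133.1   71.4]
t 8.75 pos [ 484.1 -131.6  199.3] F [ 0.06  0.09 -0.76] gap 91.9 -> tx,ty,tz [ 0.1 -1.3  1.4]
736 [476.  -12.6  70. ] ext [50.8 51.3  9.7] mean [476.9 -13.2  71.3]
t 8.8 pos [ 484.1 -131.6  199.4] F [-0.79  0.09 -0.05] gap 91.6 -> tx,ty,tz [ 1.00e-01  4.36e+01 -1.11e+02]
```

The left tin stands where it was, with its lid at z=71. The right tin is confirmed at (484,-133). Descending to grip it, then lifting.

```bash
python3 -m pendant '[{"tx":20,"ty":-1,"tz":1,"spin":0,"jaw":92},{"tx":60,"ty":-1,"tz":1,"spin":0,"jaw":92},{"tx":100,"ty":-1,"tz":1,"spin":0,"jaw":92},{"tx":135,"ty":-1,"tz":1,"spin":0,"jaw":92},{"tx":160,"ty":-1,"tz":1,"spin":0,"jaw":92},{"tx":172,"ty":-1,"tz":1,"spin":0,"jaw":92},{"tx":174,"ty":-1,"tz":1,"spin":0,"jaw":92},{"tx":174,"ty":-1,"tz":1,"spin":0,"jaw":92}]' 30
python3 -m pendant '[{"tx":0,"ty":0,"tz":0,"spin":0,"jaw":70},{"tx":0,"ty":0,"tz":0,"spin":0,"jaw":56},{"tx":0,"ty":0,"tz":0,"spin":0,"jaw":46},{"tx":0,"ty":0,"tz":0,"spin":0,"jaw":40},{"tx":0,"ty":0,"tz":0,"spin":0,"jaw":40},{"tx":0,"ty":0,"tz":0,"spin":0,"jaw":40},{"tx":0,"ty":0,"tz":0,"spin":0,"jaw":40}]' 50
python3 -m pendant '[{"tx":0,"ty":0,"tz":0,"spin":0,"jaw":40},{"tx":-10,"ty":0,"tz":0,"spin":0,"jaw":40},{"tx":-30,"ty":0,"tz":0,"spin":0,"jaw":40},{"tx":-50,"ty":0,"tz":0,"spin":0,"jaw":40},{"tx":-66,"ty":0,"tz":0,"spin":0,"jaw":40},{"tx":-75,"ty":0,"tz":0,"spin":0,"jaw":40},{"tx":-75,"ty":0,"tz":0,"spin":0,"jaw":40},{"tx":-75,"ty":0,"tz":0,"spin":0,"jaw":40}]' 
for i in 1 2 3 4; do python3 -m pendant '[{"tx":0,"ty":0,"tz":0,"spin":0,"jaw":40},{"tx":0,"ty":0,"tz":0,"spin":0,"jaw":40}]' | grep -E "force|gap"; done
python3 - <<'E'
from h import *
p,d=read_camera("side");cv2.imwrite("pics/s2.png",cv2.resize(p[120:400,200:520,::-1],None,fx=2,fy=2))
go(480,-317,100)
m=camera_model("top");p,d=read_camera("top")
print(deproj(m,[(370,250),(400,280),(380,320),(400,200)],[d[250,370],d[280,400],d[320,380],d[200,400]]).round(1))
E
```

```text
time_s: 9.8
ee_pos: [484.2, -134.0, 26.3]
ee_rot: [0.878, 1.385, -0.877]
wrist_force: [0.1, 0.4, 0.7]
finger_gap: 92.0
time_s: 10.68
ee_pos: [483.7, -134.0, 25.7]
ee_rot: [0.878, 1.387, -0.878]
wrist_force: [-0.6, 1.4, 2.5]
finger_gap: 50.2
time_s: 11.68
ee_pos: [483.4, -133.9, 100.0]
ee_rot: [0.878, 1.388, -0.878]
wrist_force: [0.3, -0.5, -7.2]
finger_gap: 50.7
wrist_force: [-0.4, 0.1, -5.6]
finger_gap: 50.1
wrist_force: [0.7, -0.1, -6.2]
finger_gap: 50.3
wrist_force: [0.6, -0.1, -6.0]
finger_gap: 50.1
wrist_force: [-0.2, 1.3, -6.5]
finger_gap: 50.7
t 12.725 pos [ 483.8 -134.   100.6] F [ 0.58  0.34 -6.89] gap 50.3 -> tx,ty,tz [  0.6 -81.6 163.8]
[[ 507.4 -289.6   12.2]
 [ 450.6 -342.    11.7]
 [ 379.4 -302.6   10.7]
 [ 602.  -350.1   10.6]]
```

View pics/s2.png

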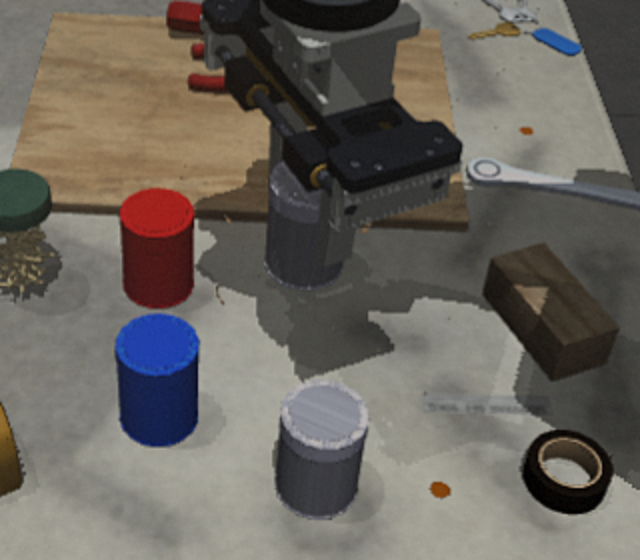

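The right tin hangs upright and the left one stands. It reads about 6.2 N against 2.1 N, so the right tin is the heavier. The task says "do the same", so I set it down on the table and let go, then regrip it for the board.

```bash
python3 -m pendant '[{"tx":12,"ty":0,"tz":0,"spin":0,"jaw":40},{"tx":30,"ty":0,"tz":0,"spin":0,"jaw":40},{"tx":48,"ty":0,"tz":0,"spin":0,"jaw":40},{"tx":60,"ty":0,"tz":0,"spin":0,"jaw":40},{"tx":67,"ty":0,"tz":0,"spin":0,"jaw":40},{"tx":72,"ty":0,"tz":0,"spin":0,"jaw":40},{"tx":75,"ty":0,"tz":0,"spin":0,"jaw":40},{"tx":75,"ty":0,"tz":0,"spin":0,"jaw":40}]'
python3 -m pendant '[{"tx":0,"ty":0,"tz":0,"spin":0,"jaw":54},{"tx":0,"ty":0,"tz":0,"spin":0,"jaw":60},{"tx":0,"ty":0,"tz":0,"spin":0,"jaw":66},{"tx":0,"ty":0,"tz":0,"spin":0,"jaw":66}]'
python3 -m pendant '[{"tx":0,"ty":0,"tz":0,"spin":0,"jaw":56},{"tx":0,"ty":0,"tz":0,"spin":0,"jaw":46},{"tx":0,"ty":0,"tz":0,"spin":0,"jaw":40},{"tx":0,"ty":0,"tz":0,"spin":0,"jaw":40},{"tx":0,"ty":0,"tz":0,"spin":0,"jaw":40}]' 50
python3 -m pendant '[{"tx":0,"ty":0,"tz":0,"spin":0,"jaw":40},{"tx":-10,"ty":0,"tz":0,"spin":0,"jaw":40},{"tx":-30,"ty":0,"tz":0,"spin":0,"jaw":40},{"tx":-50,"ty":0,"tz":0,"spin":0,"jaw":40},{"tx":-66,"ty":0,"tz":0,"spin":0,"jaw":40},{"tx":-75,"ty":0,"tz":0,"spin":0,"jaw":40},{"tx":-75,"ty":0,"tz":0,"spin":0,"jaw":40}]'
python3 -c "
from h import *
go(480,-325,100)"
```

```text
time_s: 13.78
ee_pos: [484.0, -134.1, 25.9]
ee_rot: [0.878, 1.386, -0.878]
wrist_force: [0.6, -0.2, -6.7]
finger_gap: 50.8
time_s: 14.28
ee_pos: [483.9, -134.1, 25.8]
ee_rot: [0.878, 1.386, -0.878]
wrist_force: [0.2, 0.1, 0.0]
finger_gap: 65.8
time_s: 14.9
ee_pos: [483.8, -134.1, 25.7]
ee_rot: [0.878, 1.386, -0.878]
wrist_force: [-0.1, -0.8, 1.2]
finger_gap: 50.5
time_s: 15.78
ee_pos: [483.8, -134.0, 100.9]
ee_rot: [0.878, 1.386, -0.878]
wrist_force: [0.4, 0.2, -7.6]
finger_gap: 49.7
t 15.775 pos [ 483.8 -134.   100.9] F [ 0.39  0.2  -7.63] gap 49.7 -> tx,ty,tz [  1.  -85.1 171. ]
```

```bash
python3 -m pendant '[{"tx":0,"ty":-6,"tz":12,"spin":0,"jaw":40},{"tx":0,"ty":-19,"tz":38,"spin":0,"jaw":40},{"tx":0,"ty":-34,"tz":68,"spin":0,"jaw":40},{"tx":0,"ty":-49,"tz":98,"spin":0,"jaw":40},{"tx":0,"ty":-64,"tz":128,"spin":0,"jaw":40},{"tx":0,"ty":-76,"tz":152,"spin":0,"jaw":40},{"tx":0,"ty":-82,"tz":164,"spin":0,"jaw":40},{"tx":0,"ty":-84,"tz":168,"spin":0,"jaw":40}]'
python3 -m pendant '[{"tx":0,"ty":0,"tz":0,"spin":0,"jaw":40},{"tx":12,"ty":0,"tz":0,"spin":0,"jaw":40},{"tx":28,"ty":0,"tz":0,"spin":0,"jaw":40},{"tx":42,"ty":0,"tz":0,"spin":0,"jaw":40},{"tx":52,"ty":0,"tz":0,"spin":0,"jaw":40},{"tx":57,"ty":0,"tz":0,"spin":0,"jaw":40},{"tx":60,"ty":0,"tz":0,"spin":0,"jaw":40},{"tx":61,"ty":0,"tz":0,"spin":0,"jaw":40}]'
python3 -m pendant '[{"tx":0,"ty":0,"tz":0,"spin":0,"jaw":40},{"tx":0,"ty":0,"tz":0,"spin":0,"jaw":40}]'
```

```text
time_s: 16.77
ee_pos: [479.2, -322.2, 100.0]
ee_rot: [0.879, 1.387, -0.878]
wrist_force: [-0.1, 0.0, -6.7]
finger_gap: 50.6
time_s: 17.77
ee_pos: [479.8, -321.9, 39.7]
ee_rot: [0.878, 1.386, -0.878]
wrist_force: [0.3, -0.5, -6.7]
finger_gap: 50.1
time_s: 18.02
ee_pos: [479.8, -321.9, 39.9]
ee_rot: [0.878, 1.386, -0.878]
wrist_force: [-0.3, -0.3, -6.3]
finger_gap: 50.3
```

Still about 2 mm above contact, so I ease down before releasing.

```bash
python3 -m pendant '[{"tx":1,"ty":0,"tz":0,"spin":0,"jaw":40},{"tx":1,"ty":0,"tz":0,"spin":0,"jaw":40},{"tx":1.5,"ty":0,"tz":0,"spin":0,"jaw":40},{"tx":2,"ty":0,"tz":0,"spin":0,"jaw":40},{"tx":2,"ty":0,"tz":0,"spin":0,"jaw":40}]'
```

```text
time_s: 18.65
ee_pos: [479.7, -321.8, 37.7]
ee_rot: [0.878, 1.386, -0.878]
wrist_force: [-0.1, 0.2, -5.7]
finger_gap: 50.3
```

```bash
python3 -m pendant '[{"tx":0.5,"ty":0,"tz":0,"spin":0,"jaw":40},{"tx":0.5,"ty":0,"tz":0,"spin":0,"jaw":40}]'
python3 -m pendant '[{"tx":0,"ty":0,"tz":0,"spin":0,"jaw":54},{"tx":0,"ty":0,"tz":0,"spin":0,"jaw":60},{"tx":0,"ty":0,"tz":0,"spin":0,"jaw":75},{"tx":0,"ty":0,"tz":0,"spin":0,"jaw":92},{"tx":0,"ty":0,"tz":0,"spin":0,"jaw":92},{"tx":0,"ty":0,"tz":0,"spin":0,"jaw":92}]'
python3 -m pendant '[{"tx":-20,"ty":0,"tz":0,"spin":0,"jaw":92},{"tx":-60,"ty":0,"tz":0,"spin":0,"jaw":92},{"tx":-105,"ty":0,"tz":0,"spin":0,"jaw":92},{"tx":-145,"ty":0,"tz":0,"spin":0,"jaw":92},{"tx":-160,"ty":0,"tz":0,"spin":0,"jaw":92},{"tx":-160,"ty":0,"tz":0,"spin":0,"jaw":92}]'
python3 w.py 480 -322 82 pics/w4.png
python3 - <<'E'
from h import *
p,d=read_camera("side");cv2.imwrite("pics/s3.png",p[:,:,::-1])
E
```

```text
time_s: 18.9
ee_pos: [479.7, -321.8, 37.7]
ee_rot: [0.878, 1.386, -0.878]
wrist_force: [-2.8, 3.0, 5.4]
finger_gap: 50.2
time_s: 19.65
ee_pos: [479.7, -321.8, 37.1]
ee_rot: [0.878, 1.386, -0.878]
wrist_force: [0.2, 0.6, -0.7]
finger_gap: 91.0
time_s: 20.4
ee_pos: [479.7, -321.9, 197.1]
ee_rot: [0.878, 1.386, -0.878]
wrist_force: [-0.0, 0.1, -1.1]
finger_gap: 91.7
738 [ 479.8 -321.2   82. ] ext [50.8 50.5  9.7] mean [ 480.6 -320.9   83.4]
t 20.45 pos [ 479.3 -321.5  196. ] F [-0.72 -0.49 -0.44] gap 92.1 -> tx,ty,tz [-1.1  0.5 -0.1]
```

View pics/s3.png

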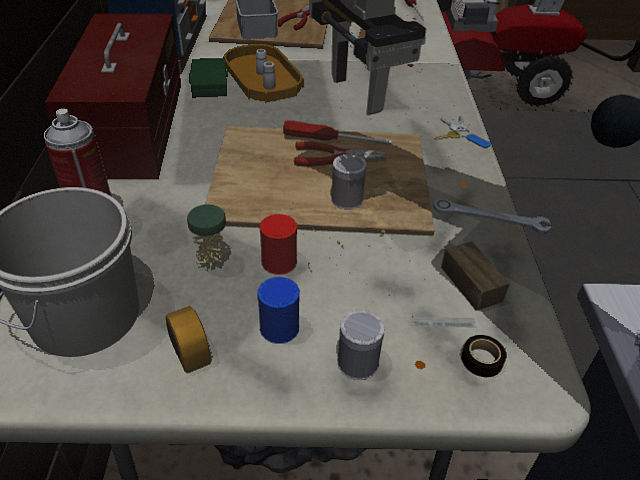

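View pics/w4.png

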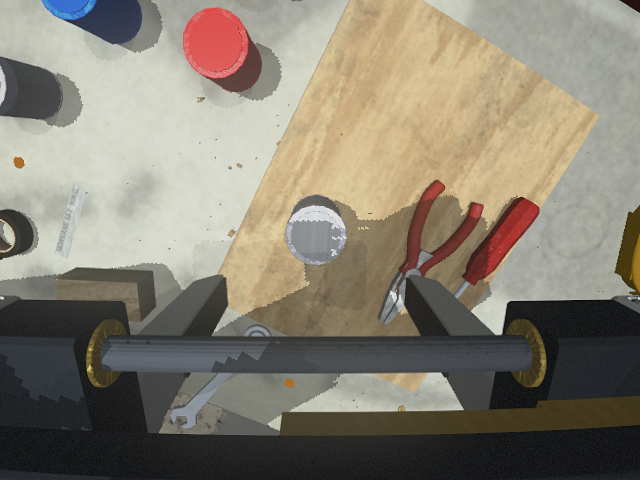

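The side view shows the right tin upright on the board's free half at (348,182), and the left tin upright on the table at (361,345). The wrist view shows the first tin's lid at (316,234), well inside the board's left edge and clear of the tools.

```bash
python3 -c "
from h import *
print(workorder.finish_job(), read_state()['time_s'])"
```

```text
the job is handed in; nothing more can be done
the job is handed in; nothing more can be done
```

The right tin is the heavier one. It now stands upright on the board's free half, and the left tin is back upright on the table. I handed the job in at about 20.5 s of the 58 s allowed.

- **Weighing:** I lifted each tin 7.5 cm, held it, and set it back down on the table. The left read about 2.1 N (0.2 kg) and the right about 6.2 N (0.63 kg).
- **Right tin, last check:** The lid was at (480, -321) mm and z about 83, which fits a 70 mm tin on the 12 mm board. The centre is about 66 mm inside the board's left edge and clear of the tools.
- **Left tin, last check:** The final side picture shows it upright at its original spot, near (477, -13) mm and well off the board. I measured that position after setting it down, but did not remeasure it at the very end.
- **Gripper:** It was open and about 16 cm above its release height.

No check failed. While I eased the right tin onto the board, the wrist force briefly read about +5 N upward, which was light pressing against the board just before release.

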